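# Draw the setting plate from under a loaded chuck

### The job

The chuck that holds the white bottle is waiting to go down on its seat. Draw the orange setting plate straight out from under it by its upright tab, so that the chuck settles on the seat without being tipped, lifted or carried along, then lay the plate flat on the blue mat. Leave the other chuck, which holds no bottle, as it stands on its own plate.

Things in the scene. Friction and masses are not known exactly. Their poses are not given: they have to be found in the camera images.
- tab (a point): Centre of the grip tab of the plate to draw out: upright fin 36 long (x), 10 thick (y), 48 high (z), on an orange plastic strip 170 x 40 x 6 mm, 70 g. The strip's underside is 30 mm below this point; it reaches 150 mm to +x (under the chuck) and 20 mm to -x. Draw it level towards -x: 77 mm of it lies under the chuck, a 90 to 100 mm pull frees it, up to 12 N. z up.
- chuck: The load: loose steel three-jaw chuck, 84 mm diameter, jaws to 56 mm, holding a white bottle with blue cap, top at 122 mm, 0.65 kg. Origin: centre of underside, z up. It rests on the plate at z = 16 mm, and drops to z = 10 mm on its grey seat (130 x 130 x 10 mm) once the plate is out. Four pins 18 mm high on the seat stop it sliding; the strip passes between them with 6 mm each side.
- mat: Blue plastic mat, fixed, 240 (its x) by 160 (its y) by 4 mm thick, flat on the bench between the two chucks. Origin at the centre of its underside, z = 0.
- other_chuck: Bystander: a chuck of the same size with no bottle, on its own seat and an identical orange plate with an identical tab, on the other side of the mat. To be left alone. Origin at the centre of its underside, z = 16 mm.
There are look-alikes about, which are no part of the job. What is shaped like the chuck but pink or turquoise is not meant.

How it is judged:
By the outcome, as a careful person would: the job done as asked, in the order asked, and still so for the second after the job is handed in, with the robot touching nothing.
It also fails if it takes over 45 s, if anything falls off the work surface, if the arm or the gripper's body presses on something with over 40 N, if the wrist force passes 120 N, or if a joint passes its speed limit or range.

### The arm

A 7-joint arm with a two-finger parallel gripper is mounted at the origin on the work surface. World frame = base frame: x ahead of the robot, y to its left, z up, the work surface at z = 0. Lengths are in m, angles in rad, forces in N, time in s.
With the tool pointing down it reaches from about 0.4 to 0.85 m from the base axis. Payload 10.4 kg.
Tool frame: the origin (TCP) lies between the finger pads; the fingertips stand 11 mm ahead of it and the grasp point (between the pads) lies 8 mm behind it (tip_reach is the distance from the TCP to the fingertips, in m); z points along the fingers, y is the line along which they close (so a half turn about z gives the same grasp; the last joint's range is limited). The gripper opens to 85 mm and grips with 20 to 120 N. Pads are 22 mm wide; open, the fingers measure 114 mm over their backs; the gripper's body (76 mm by 85 mm) begins 54 mm behind the grasp point. The pads swing forward as they close: fully open they stand 13 mm farther back than shut.
Start: joints at [-1.285, 0.332, -0.065, 1.46, 0.022, 1.35, -0.088], TCP at [0.19, 0.595, 0.207] pointing down, gripper open.
Joint ranges: [-2.6, 2.6], [-0.5, 2.12], [-1.47, 1.34], [0.16, 2.42], [-1.27, 4.41], [0.06, 2.06], [-2.6, 2.6]. Speed limits (rad/s): [2.22, 2.22, 2.79, 2.79, 3.14, 3.14, 3.14].

### API

Orientations are given as a unit quaternion [x, y, z, w].
In Python, from workcell import * gives the robot as it stands.
- The arm moves only by the shell command python3 -m inch 'ROWS' [OPENING] [FORCE]. ROWS is JSON, a list of rows, each an object with "slide": the shift along the world's x, y, z in m, a list of three; "yaw": the turn about the world's z in rad. A call has 1 to 20 rows; each row is the pose to reach, as a shift and turn from the pose commanded when the call began; what a row does not reach only later rows make up. A row lasts 1/12 s, in which the tool goes at most 41.7 mm and 7.16 degrees, less where a joint would pass 70% of its speed; a pose out of reach is approached as far as the arm can. A call with a gripper value outside its range is refused whole. OPENING is the closure in counts, from 0 (fully open) to 255 (shut), set as the call begins (- or left out, the last holds). The fingers move at their own pace and stop on an object; FORCE is the grip in N (left out, the last holds). Time passes only in rows, so rows that repeat a pose let the fingers close. It gives the time, the measured TCP pose, the force, the opening and the grip force at its end, in the units of the state.
- get_obs(): the state, without advancing time (a new reading comes with each control period).
- camera(name): name is "scene" or "side" or "wrist"; returns a dict with "frame" (420x560x3 uint8, red, green, blue), "fx", "fy", "cx", "cy" (pixels), "extrinsics" (4x4, takes a point from world to camera coordinates). Camera axes: x right, y down, z forward; pixel columns grow to the right and rows downward; lengths in m; the calibration is good to about 2 mm. A picture is of the moment at which its call begins. There is no depth.
- hand_in(): hands the job in; it is judged then, once.
The state is a dict: "clock": time; "joint_pos": joint angles; "joint_velocities": joint speeds; "tau": joint torques, N m; "position": TCP position; "ee_rot": TCP orientation; "ft_force": force on the tool from outside, world axes, zero at the start; "torque": the same for the moment, N m; "grip_width": opening from 0.0 (shut) to 1.0 (fully open); "grasp_force": force on a finger pad.
Only numpy, scipy, OpenCV 4.12 (cv2) and the standard library are available. Lean on these libraries where they do the work, as an engineer would, in place of code of your own. Each camera call takes 0.05 s, during which the arm holds its last target. There are 200 camera calls.

## Working session

There is one attempt and no reset: what is moved stays moved. The work goes in short steps, Python scripts to look and compute and a shell command to move; the robot and the scene stay as the last step left them, time stands still between calls to the robot, and variables do not carry over. Pictures are saved under pics/ and viewed, at most 10 in all, crops included, and the job is handed in when it is done.

```bash
mkdir -p pics; cat > h.py <<'E'
from workcell import *
import numpy as np, cv2
def snap(n,tag):
    c=camera(n); cv2.imwrite(f'pics/{tag}.png',cv2.cvtColor(c['frame'],cv2.COLOR_RGB2BGR)); np.save(f'pics/{tag}.npy',c,allow_pickle=True); return c
def load(tag): return np.load(f'pics/{tag}.npy',allow_pickle=True).item()
def ray(c,u,v):
    E=np.array(c['extrinsics']);R,t=E[:3,:3],E[:3,3]
    return -R.T@t, R.T@np.array([(u-c['cx'])/c['fx'],(v-c['cy'])/c['fy'],1])
def onz(c,u,v,z):
    o,d=ray(c,u,v); return o+d*(z-o[2])/d[2]
def proj(c,p):
    E=np.array(c['extrinsics']);q=E[:3,:3]@np.array(p)+E[:3,3]
    return c['fx']*q[0]/q[2]+c['cx'],c['fy']*q[1]/q[2]+c['cy']
E
python3 - <<'E'
from h import *
a=[snap(n,n+'0')['frame'] for n in('scene','side')]
o=get_obs();print(o['clock'],o['position'],o['ee_rot'],o['grip_width'])
cv2.imwrite('pics/both.png',cv2.cvtColor(cv2.resize(np.vstack(a),None,fx=.71,fy=.71),cv2.COLOR_RGB2BGR))
E
```

```text
0.1 [0.1898531  0.59510055 0.20652032] [ 1.53785535e-01  9.88104057e-01 -6.14577169e-04 -6.00394583e-05] 1.001556592642962
```

View pics/scene0.png

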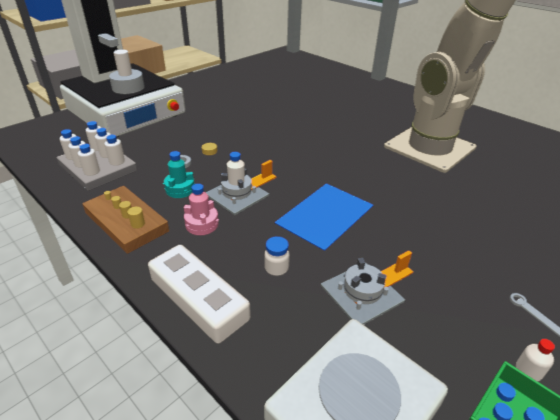

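View pics/side0.png

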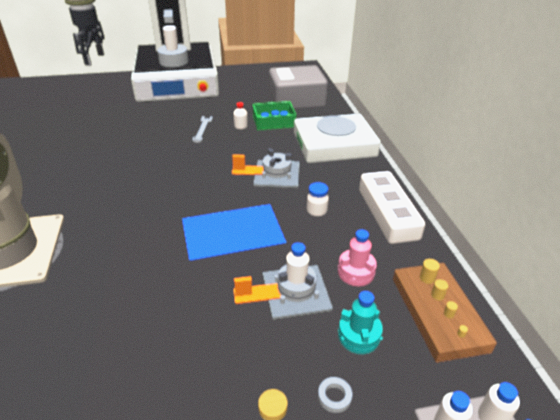

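The scene picture shows two candidate loads. One chuck holds a white bottle at scene (237,180), tab (267,168), side (296,275), tab (243,288). The other is empty at scene (365,280), tab (403,262), side (277,162). The pink and turquoise ones are look-alikes. The white-bottle chuck with the blue cap fits the description, and I'll confirm it in a crop while measuring.

```bash
python3 - <<'E'
from h import *
S,D=load('scene0'),load('side0')
def crop(c,x,y,w=90,h=80,k=5): return cv2.cvtColor(cv2.resize(c['frame'][y:y+h,x:x+w],None,fx=k,fy=k,interpolation=cv2.INTER_CUBIC),cv2.COLOR_RGB2BGR)
cv2.imwrite('pics/crop.png',np.hstack([crop(S,205,140,80,80),crop(D,228,235,80,80)]))
for n,c in(('scene',S),('side',D)):
    h=cv2.cvtColor(c['frame'],cv2.COLOR_RGB2HSV)
    m=cv2.inRange(h,(8,180,120),(20,255,255))
    k,l,st,ce=cv2.connectedComponentsWithStats(m)
    for i in range(1,k):
        if st[i,4]>60:
            print(n,st[i],ce[i])
            ct=cv2.findContours((l==i).astype('uint8'),0,2)[0][0]
            print(cv2.approxPolyDP(ct,1.5,True)[:,0].tolist())
    m=cv2.inRange(h,(100,180,120),(120,255,255))
    k,l,st,ce=cv2.connectedComponentsWithStats(m)
    i=1+np.argmax(st[1:,4]);ct=cv2.findContours((l==i).astype('uint8'),0,2)[0][0]
    q=cv2.approxPolyDP(ct,4,True)[:,0]
    print('mat',[onz(c,*p,.004)[:2].round(3).tolist() for p in q])
# seat contours corners & cap
    for i in range(1,k):
        if 40<st[i,4]<800: print('blue',st[i],ce[i])
E
```

```text
scene [252 160  24  27 312] [264.02564103 174.49679487]
[[270, 160], [262, 164], [262, 174], [252, 179], [253, 185], [260, 185], [275, 177], [271, 173]]
scene [382 251  31  35 547] [398.07678245 269.27239488]
[[409, 251], [398, 256], [395, 264], [382, 271], [387, 275], [385, 285], [392, 284], [412, 272], [407, 267], [411, 253]]
mat [[0.428, 0.055], [0.443, -0.103], [0.675, -0.082], [0.661, 0.074]]
blue [ 88 122   8   7  42] [ 91.57142857 124.80952381]
blue [ 61 130  10   7  52] [ 65.63461538 132.71153846]
blue [107 135   9   8  46] [111.         138.45652174]
blue [ 71 137   9   8  48] [ 75.02083333 140.35416667]
blue [ 81 144   8   8  47] [ 84.40425532 147.59574468]
blue [170 152  10   9  66] [174.31818182 155.36363636]
blue [230 152  10   9  65] [234.56923077 155.50769231]
blue [191 184  12  10  92] [196.67391304 188.09782609]
blue [266 237  22  18 313] [276.69329073 245.39936102]
blue [498 383  17  18 227] [506.36563877 391.18061674]
blue [494 403  18  17 226] [502.97345133 411.13274336]
blue [526 407  18  13 181] [533.90607735 413.71823204]
side [232 155  29  20 245] [240.08979592 164.62857143]
[[233, 155], [233, 173], [260, 173], [234, 172], [234, 170], [244, 170], [246, 166], [255, 166], [245, 166], [243, 155]]
side [234 277  37  27 386] [244.77720207 289.61398964]
[[234, 279], [236, 303], [270, 298], [236, 302], [236, 296], [250, 295], [254, 286], [264, 285], [251, 286], [250, 277]]
mat [[0.672, -0.077], [0.658, 0.067], [0.425, 0.047], [0.438, -0.107]]
blue [309 183  19  13 191] [318.16230366 188.97382199]
blue [356 230  12  11 104] [361.60576923 234.90384615]
blue [292 243  13  12 121] [297.84297521 248.38016529]
blue [359 292  15  15 184] [365.77173913 298.8423913 ]
blue [499 383  19  19 263] [507.05323194 391.98479087]
blue [451 392  18  19 260] [459.44230769 400.88461538]
```

View pics/crop.png

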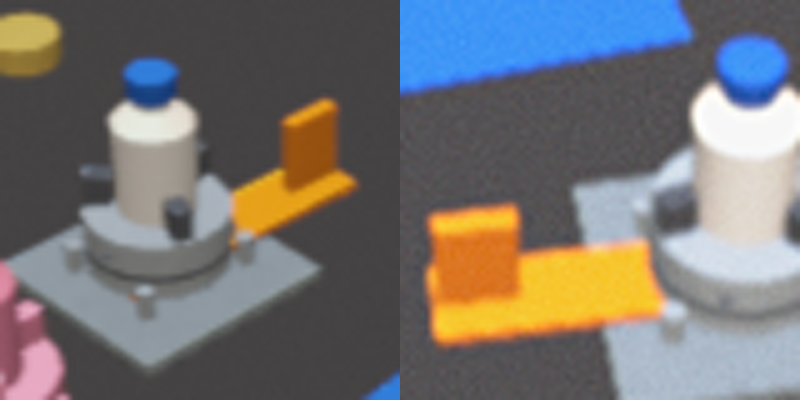

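The crop confirms it: a grey chuck with a white bottle and blue cap, with the orange strip under it. The tab's top face is at scene (267,162.4) and side (243,277).

```bash
python3 - <<'E'
from h import *
S,D=load('scene0'),load('side0')
def tri(a,b):
    o1,d1=ray(S,*a);o2,d2=ray(D,*b)
    s=np.linalg.lstsq(np.c_[d1,-d2],o2-o1,rcond=None)[0]
    p,q=o1+s[0]*d1,o2+s[1]*d2
    return ((p+q)/2).round(4),np.linalg.norm(p-q).round(4)
print('tabtop tri',tri((267,162.4),(243,277)))
for c,p in((S,(267,162.4)),(D,(243,277))): print(onz(c,*p,.064).round(4))
print('cap',tri((234.6,155.5),(297.8,248.4)))
for c,p in((S,(234.6,155.5)),(D,(297.8,248.4))): print(onz(c,*p,.132).round(4))
# strip edges z=.016 side: lower edge, upper edge, end corners
for p in((236.5,303),(281.3-20+0,298),(255,285.5),(278,283),(360-80,298)): print(p,onz(D,*p,.016).round(4))
print('tab top edge side L/R',onz(D,234,278,.064).round(4),onz(D,251,277,.064).round(4))
print('scene strip end',onz(S,276,176.5,.016).round(4),onz(S,251.5,188.5,.016).round(4))
# seat corners scene z=.01
for p in((269.4,193.6),(235,213.6),(205.5,193)): print('seat',onz(S,*p,.01).round(4))
print(proj(D,(.19,.595,.2)),S['extrinsics'][:3,:3].round(2).tolist())
E
```

```text
tabtop tri (array([ 0.5499, -0.2416,  0.0628]), np.float64(0.0007))
[ 0.5508 -0.2402  0.064 ]
[ 0.5501 -0.243   0.064 ]
cap (array([ 0.6649, -0.2472,  0.1312]), np.float64(0.0))
[ 0.6658 -0.2462  0.132 ]
[ 0.6647 -0.248   0.132 ]
(236.5, 303) [ 0.5309 -0.2697  0.016 ]
(261.3, 298) [ 0.5847 -0.2657  0.016 ]
(255, 285.5) [ 0.5766 -0.2281  0.016 ]
(278, 283) [ 0.6279 -0.2299  0.016 ]
(280, 298) [ 0.6242 -0.2729  0.016 ]
tab top edge side L/R [ 0.5311 -0.2425  0.064 ] [ 0.5666 -0.246   0.064 ]
scene strip end [ 0.5328 -0.2199  0.016 ] [ 0.6276 -0.2248  0.016 ]
seat [ 0.6022 -0.1773  0.01  ]
seat [ 0.7317 -0.1762  0.01  ]
seat [ 0.7309 -0.3053  0.01  ]
(np.float64(97.95796135076023), np.float64(73.64793410198124)) [[-0.7, 0.71, 0.02], [0.42, 0.44, -0.79], [-0.57, -0.55, -0.61]]
```

```bash
python3 -m inch '[{"slide":[0.1,-0.1,0.04],"yaw":0.08},{"slide":[0.1,-0.1,0.04],"yaw":0.1},{"slide":[0.1,-0.1,0.04],"yaw":0.12},{"slide":[0.1,-0.1,0.04],"yaw":0.12},{"slide":[0.31,-0.395,0.05],"yaw":0.265},{"slide":[0.31,-0.395,0.05],"yaw":0.265},{"slide":[0.31,-0.395,0.05],"yaw":0.265},{"slide":[0.31,-0.395,0.05],"yaw":0.265},{"slide":[0.31,-0.395,0.05],"yaw":0.265},{"slide":[0.31,-0.395,0.05],"yaw":0.265},{"slide":[0.31,-0.395,0.05],"yaw":0.265},{"slide":[0.31,-0.395,0.05],"yaw":0.265},{"slide":[0.31,-0.395,0.05],"yaw":0.265},{"slide":[0.31,-0.395,0.05],"yaw":0.265}]'
python3 -m inch '[{"slide":[0.04,-0.44,0],"yaw":0},{"slide":[0.04,-0.44,0],"yaw":0},{"slide":[0.04,-0.44,0],"yaw":0},{"slide":[0.04,-0.44,0],"yaw":0},{"slide":[0.04,-0.44,0],"yaw":0},{"slide":[0.04,-0.44,0],"yaw":0},{"slide":[0.04,-0.44,0],"yaw":0},{"slide":[0.04,-0.44,0],"yaw":0},{"slide":[0.04,-0.44,0],"yaw":0},{"slide":[0.04,-0.44,0],"yaw":0},{"slide":[0.04,-0.44,0],"yaw":0},{"slide":[0.04,-0.44,0],"yaw":0},{"slide":[0.04,-0.44,0],"yaw":0},{"slide":[0.04,-0.44,0],"yaw":0},{"slide":[0.04,-0.44,0],"yaw":0}]'
python3 - <<'E'
from h import *
c=snap('wrist','w1');o=get_obs();print(o['position'],o['ee_rot'],proj(c,(.55,-.2415,.064)),proj(c,(.665,-.247,.138)))
E
```

```text
clock: 1.27
position: [0.5034, 0.1931, 0.2573]
ee_rot: [0.027, 1.0, -0.001, 0.001]
ft_force: [-0.4, -0.6, 0.1]
grip_width: 0.999
grasp_force: 0.0
clock: 2.52
position: [0.5403, -0.2379, 0.257]
ee_rot: [0.021, 1.0, 0.0, -0.0]
ft_force: [-0.1, -0.7, 0.1]
grip_width: 1.0
grasp_force: 0.0
[ 0.54032051 -0.23790736  0.25716382] [2.07218148e-02 9.99785202e-01 3.95954594e-04 2.15985702e-06] (np.float64(278.65120839352807), np.float64(181.11530566300104)) (np.float64(277.61083893783416), np.float64(324.6703987126733))
```

View pics/w1.png

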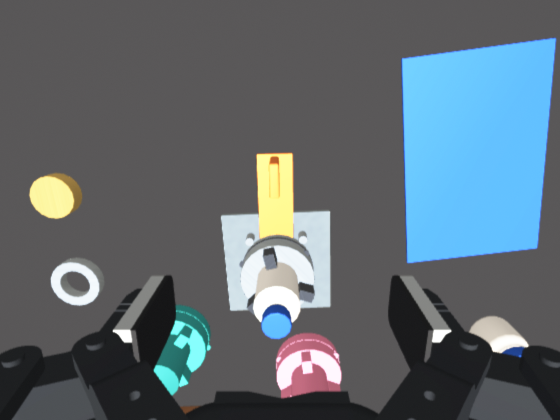

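The wrist view shows the strip at columns 257–293, rows 153–238, with the tab top at about (274,178), the seat around it, and the mat on the right. I'll measure the strip's yaw and tab from here.

```bash
python3 - <<'E'
from h import *
c=load('w1');f=c['frame'];h=cv2.cvtColor(f,cv2.COLOR_RGB2HSV)
m=cv2.inRange(h,(8,150,90),(28,255,255));m[:,:200]=0;m[:,340:]=0;m[260:]=0
L,R=[],[]
for r in range(160,232,2):
    x=np.where(m[r])[0]
    L.append(onz(c,x.min()-.5,r,.016)[:2]);R.append(onz(c,x.max()+.5,r,.016)[:2])
for n,e in(('L',L),('R',R)):
    p=np.polyfit(*np.array(e).T,1);print(n,'slope',p[0].round(4),'y at .55',np.polyval(p,.55).round(4),'at .665',np.polyval(p,.665).round(4))
r0=np.where(m[:,275])[0].min();print('end x',onz(c,275,r0-.5,.016).round(4))
for p in((222,216),(331,211),(331,309),(231,311)): print('seat',onz(c,*p,.01).round(4))
b=cv2.inRange(h,(100,180,120),(120,255,255));b[320:]=0
ct=max(cv2.findContours(b,0,2)[0],key=cv2.contourArea);q=cv2.approxPolyDP(ct,5,True)[:,0]
P=np.array([onz(c,*p,.004)[:2] for p in q]);print('mat',P.round(4).tolist(),P.mean(0))
print('tabtop',onz(c,274,178,.064).round(4))
cv2.imwrite('pics/w1c.png',cv2.cvtColor(cv2.resize(f[140:330,210:345],None,fx=3,fy=3,interpolation=cv2.INTER_CUBIC),cv2.COLOR_RGB2BGR))
E
```

```text
Traceback (most recent call last):
ValueError: zero-size array to reduction operation minimum which has no identity
```

```bash
python3 - <<'E'
from h import *
c=load('w1');f=c['frame'];h=cv2.cvtColor(f,cv2.COLOR_RGB2HSV)
print(h[200,262:300:6].tolist(),h[232,275])
m=cv2.inRange(h,(8,120,90),(32,255,255));m[:,:200]=0;m[:,340:]=0;m[260:]=0
L,R=[],[]
for r in range(158,230,2):
    x=np.where(m[r])[0]
    if len(x)<25: print('skip',r,len(x));continue
    L.append(onz(c,x.min()-.5,r,.016)[:2]);R.append(onz(c,x.max()+.5,r,.016)[:2])
for n,e in(('L',L),('R',R)):
    p=np.polyfit(*np.array(e).T,1);print(n,'slope',p[0].round(4),'y at .55',np.polyval(p,.55).round(4),'at .665',np.polyval(p,.665).round(4))
r0=np.where(m[:,280])[0].min();print('end x',onz(c,280,r0-.5,.016).round(4))
for p in((222,216),(331,211),(331,309),(231,311)): print('seat',onz(c,*p,.01).round(4))
b=cv2.inRange(h,(100,180,120),(120,255,255));b[320:]=0
ct=max(cv2.findContours(b,0,2)[0],key=cv2.contourArea);q=cv2.approxPolyDP(ct,5,True)[:,0]
P=np.array([onz(c,*p,.004)[:2] for p in q]);print('mat',P.round(4).tolist(),P.mean(0))
print('tabtop',onz(c,274,178,.064).round(4))
cv2.imwrite('pics/w1c.png',cv2.cvtColor(cv2.resize(f[140:330,210:345],None,fx=3,fy=3,interpolation=cv2.INTER_CUBIC),cv2.COLOR_RGB2BGR))
E
```

```text
[[29, 102, 255], [29, 103, 255], [29, 104, 255], [29, 106, 255], [29, 106, 255], [26, 129, 255], [165, 6, 90]] [ 28 112 255]
skip 158 11
skip 160 12
skip 162 12
skip 164 12
skip 166 6
skip 168 6
skip 170 7
skip 172 6
skip 174 6
skip 176 6
skip 178 6
skip 180 6
skip 182 7
skip 184 7
skip 186 7
skip 188 6
skip 190 6
skip 192 6
skip 194 7
skip 196 8
skip 198 4
skip 200 3
skip 202 3
skip 204 3
skip 206 3
skip 208 3
skip 210 3
skip 212 0
skip 214 0
skip 216 0
skip 218 0
skip 220 0
skip 222 0
skip 224 0
skip 226 0
skip 228 0Traceback (most recent call last):
  File "<stdin>", line 11, in <module>
TypeError: polyfit() missing 2 required positional arguments: 'y' and 'deg'
```

```bash
cat > strip.py <<'E'
from h import *
def strip(c,box,z,lo=60):
    x0,x1,y0,y1=box;h=cv2.cvtColor(c['frame'],cv2.COLOR_RGB2HSV)
    m=cv2.inRange(h,(8,lo,90),(35,255,255));k=np.zeros_like(m);k[y0:y1,x0:x1]=m[y0:y1,x0:x1];return k
E
python3 - <<'E'
from strip import *
c=load('w1');f=c['frame'];h=cv2.cvtColor(f,cv2.COLOR_RGB2HSV)
m=strip(c,(200,340,100,260),.016)
L,R=[],[]
for r in range(158,230,2):
    x=np.where(m[r])[0]
    if len(x)<25: print('skip',r,len(x));continue
    L.append(onz(c,x.min()-.5,r,.016)[:2]);R.append(onz(c,x.max()+.5,r,.016)[:2])
for n,e in(('L',L),('R',R)):
    p=np.polyfit(*np.array(e).T,deg=1);print(n,'slope',p[0].round(4),'y at .55',np.polyval(p,.55).round(4),'at .665',np.polyval(p,.665).round(4))
r0=np.where(m[:,283])[0].min();print('end x',onz(c,283,r0-.5,.016).round(4))
for p in((222,216),(331,211),(331,309),(231,311)): print('seat',onz(c,*p,.01).round(4))
b=cv2.inRange(h,(100,130,120),(120,255,255));b[320:]=0
ct=max(cv2.findContours(b,0,2)[0],key=cv2.contourArea);q=cv2.approxPolyDP(ct,5,True)[:,0]
P=np.array([onz(c,*p,.004)[:2] for p in q]);print('mat',P.round(4).tolist(),P.mean(0))
print('tabtop',onz(c,274,178,.064).round(4))
cv2.imwrite('pics/w1c.png',cv2.cvtColor(cv2.resize(f[140:330,210:345],None,fx=3,fy=3,interpolation=cv2.INTER_CUBIC),cv2.COLOR_RGB2BGR))
E
```

```text
L slope -0.0123 y at .55 -0.2675 at .665 -0.269
R slope -0.0458 y at .55 -0.225 at .665 -0.2302
end x [ 0.5281 -0.236   0.016 ]
seat [ 0.6023 -0.3112  0.01  ]
seat [ 0.6014 -0.1823  0.01  ]
seat [ 0.734  -0.1824  0.01  ]
seat [ 0.7316 -0.3111  0.01  ]
mat [[0.4234, 0.0519], [0.4372, -0.1074], [0.6744, -0.0866], [0.662, 0.0716]] [ 0.54926955 -0.01760258]
tabtop [ 0.5466 -0.246   0.064 ]
```

View pics/w1c.png

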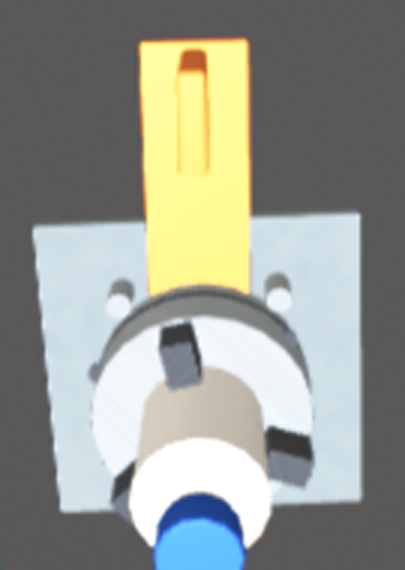

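```bash
python3 - <<'E'
from h import *
c=load('w1')
g=lambda x,y,z:onz(c,210+(x+.5)/3-.5,140+(y+.5)/3-.5,z)[:2]
for a,b,z in(((140,43),(150,290),.016),((248,40),(250.5,290),.016),((180,72),(178,170),.064),((205,72),(209,172),.064),((33,228),(62,511),.01),((360,214),(361,500),.01)):
    p,q=g(*a,z),g(*b,z);d=q-p;print(p.round(4),q.round(4),'yaw',(d[1]/d[0]).round(4))
for p in((120,300),(278,295)):print('pintop',g(*p,.028).round(4))
print('tabtop c',((g(180,72,.064)+g(178,170,.064)+g(205,72,.064)+g(209,172,.064))/4).round(4))
E
```

```text
[ 0.5296 -0.2656] [ 0.6275 -0.2677] yaw -0.0212
[ 0.5301 -0.2258] [ 0.6292 -0.228 ] yaw -0.0223
[ 0.532  -0.2496] [ 0.5654 -0.2519] yaw -0.071
[ 0.5324 -0.2414] [ 0.5665 -0.2415] yaw -0.0044
[ 0.6018 -0.3127] [ 0.7301 -0.3119] yaw 0.0064
[ 0.6013 -0.1839] [ 0.73   -0.1837] yaw 0.0014
pintop [ 0.6264 -0.2785]
pintop [ 0.6269 -0.2177]
tabtop c [ 0.5491 -0.2461]
```

```bash
python3 -m inch '[{"slide":[0.0095,-0.0075,-0.03],"yaw":0.02},{"slide":[0.0095,-0.0075,-0.06],"yaw":0.02},{"slide":[0.0095,-0.0075,-0.09],"yaw":0.02},{"slide":[0.0095,-0.0075,-0.115],"yaw":0.02},{"slide":[0.0095,-0.0075,-0.13],"yaw":0.02},{"slide":[0.0095,-0.0075,-0.137],"yaw":0.02},{"slide":[0.0095,-0.0075,-0.137],"yaw":0.02},{"slide":[0.0095,-0.0075,-0.137],"yaw":0.02}]' 165 40
python3 - <<'E'
from h import *
c=snap('wrist','w2');o=get_obs();print(o['position'],o['ee_rot'],o['grip_width'])
p=o['position']
for z in(0.008,.0,-.011,-.056):print(z,proj(c,p+[0,0,z]))
for y in(-.25,-.245,-.24):print(proj(c,(.55,y,.064)))
E
```

```text
clock: 3.23
position: [0.55, -0.2466, 0.1211]
ee_rot: [0.011, 1.0, 0.0, 0.0]
ft_force: [0.9, -0.7, 0.2]
grip_width: 0.355
grasp_force: 0.0
[ 0.55024246 -0.24692924  0.12160355] [ 1.15939784e-02  9.99932398e-01 -1.32861940e-04  8.72955685e-04] 0.35141625473686283
0.008 (np.float64(282.265761004326), np.float64(260.3613319627405))
0.0 (np.float64(282.2229172270418), np.float64(253.25111367173525))
-0.011 (np.float64(282.16956248649797), np.float64(244.39652903484736))
-0.056 (np.float64(282.00088436211064), np.float64(216.40323896250496))
(np.float64(277.19083160341404), np.float64(215.33711402245677))
(np.float64(285.0017274418263), np.float64(215.16975300869154))
(np.float64(292.81457587829703), np.float64(215.00235015737053))
```

View pics/w2.png

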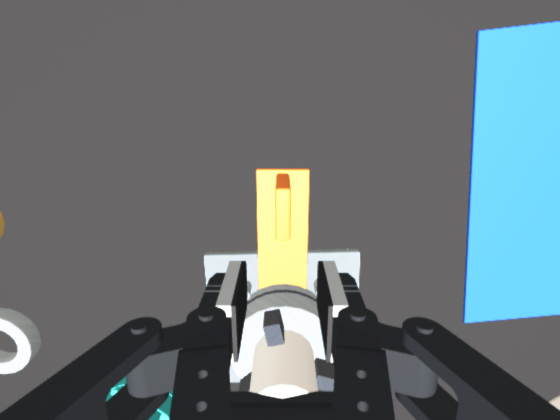

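The tab's top is centred at about (283,213), midway between the pads (about 281.5) and on the projected tool axis (282). I'll descend straight and close.

```bash
python3 -m inch '[{"slide":[0,0.0005,-0.02],"yaw":0},{"slide":[0,0.0005,-0.04],"yaw":0},{"slide":[0,0.0005,-0.06],"yaw":0},{"slide":[0,0.0005,-0.075],"yaw":0},{"slide":[0,0.0005,-0.083],"yaw":0},{"slide":[0,0.0005,-0.087],"yaw":0},{"slide":[0,0.0005,-0.087],"yaw":0},{"slide":[0,0.0005,-0.087],"yaw":0}]'
python3 -m inch '[{"slide":[0,0,0],"yaw":0},{"slide":[0,0,0],"yaw":0},{"slide":[0,0,0],"yaw":0},{"slide":[0,0,0],"yaw":0},{"slide":[0,0,0],"yaw":0},{"slide":[0,0,0],"yaw":0}]' 255 40
```

```text
clock: 3.95
position: [0.5502, -0.2468, 0.0344]
ee_rot: [0.012, 1.0, -0.0, 0.001]
ft_force: [0.0, -0.5, 0.8]
grip_width: 0.352
grasp_force: 0.0
clock: 4.45
position: [0.5502, -0.2467, 0.0344]
ee_rot: [0.012, 1.0, -0.0, 0.001]
ft_force: [-2.0, 0.4, 5.0]
grip_width: 0.097
grasp_force: 40.3
```

```bash
python3 -m inch '[{"slide":[-0.002,0,0],"yaw":0},{"slide":[-0.005,0.0001,0],"yaw":0},{"slide":[-0.009,0.0002,0],"yaw":0},{"slide":[-0.013,0.0003,0],"yaw":0},{"slide":[-0.017,0.0004,0],"yaw":0},{"slide":[-0.02,0.0004,0],"yaw":0}]'
python3 - <<'E'
from h import *
snap('scene','s2');d=snap('side','d2');f=d['frame'][220:330,200:340]
s=load('s2')['frame'][120:230,180:320]
cv2.imwrite('pics/p2.png',cv2.cvtColor(cv2.resize(np.hstack([s,f]),None,fx=2.8,fy=2.8,interpolation=2),cv2.COLOR_RGB2BGR))
E
```

```text
clock: 4.95
position: [0.5317, -0.246, 0.0344]
ee_rot: [0.011, 1.0, -0.0, 0.002]
ft_force: [7.3, -0.3, -0.9]
grip_width: 0.099
grasp_force: 39.6
```

View pics/p2.png

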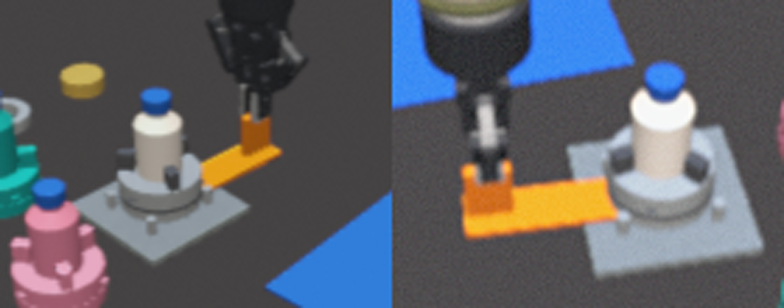

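The plate has moved 20 mm in the fingers and the chuck still stands upright between its pins. Pull is 7 N, so I'll continue.

```bash
python3 -m inch '[{"slide":[-0.003,0.0001,0],"yaw":0},{"slide":[-0.007,0.0002,0],"yaw":0},{"slide":[-0.011,0.0002,0],"yaw":0},{"slide":[-0.015,0.0003,0],"yaw":0},{"slide":[-0.019,0.0004,0],"yaw":0},{"slide":[-0.023,0.0005,0],"yaw":0},{"slide":[-0.027,0.0006,0],"yaw":0},{"slide":[-0.031,0.0007,0],"yaw":0},{"slide":[-0.035,0.0008,0],"yaw":0},{"slide":[-0.039,0.0009,0],"yaw":0},{"slide":[-0.042,0.0009,0],"yaw":0},{"slide":[-0.045,0.001,0],"yaw":0}]'
python3 -m inch '[{"slide":[-0.003,0.0001,0],"yaw":0},{"slide":[-0.007,0.0002,0],"yaw":0},{"slide":[-0.011,0.0002,0],"yaw":0},{"slide":[-0.015,0.0003,0],"yaw":0},{"slide":[-0.019,0.0004,0],"yaw":0},{"slide":[-0.023,0.0005,0],"yaw":0},{"slide":[-0.027,0.0006,0],"yaw":0},{"slide":[-0.032,0.0007,0],"yaw":0},{"slide":[-0.037,0.0008,0],"yaw":0},{"slide":[-0.042,0.0009,0],"yaw":0},{"slide":[-0.047,0.0009,0],"yaw":0},{"slide":[-0.05,0.001,0],"yaw":0},{"slide":[-0.05,0.001,0],"yaw":0}]'
python3 - <<'E'
from h import *
snap('scene','s3');d=snap('side','d3');f=d['frame'][220:330,180:320]
s=load('s3')['frame'][120:230,190:330]
cv2.imwrite('pics/p3.png',cv2.cvtColor(cv2.resize(np.hstack([s,f]),None,fx=2.8,fy=2.8,interpolation=2),cv2.COLOR_RGB2BGR))
E
```

```text
clock: 6.05
position: [0.4842, -0.2452, 0.0334]
ee_rot: [0.012, 1.0, 0.0, 0.0]
ft_force: [2.4, 0.2, 0.2]
grip_width: 0.098
grasp_force: 39.6
clock: 7.13
position: [0.4336, -0.2441, 0.0332]
ee_rot: [0.012, 1.0, 0.0, -0.0]
ft_force: [-0.6, -0.2, -0.8]
grip_width: 0.097
grasp_force: 39.6
```

View pics/p3.png

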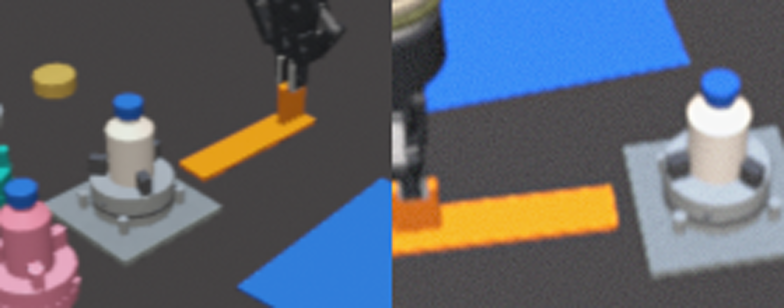

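The plate is free. Its end is clear of the seat, and the chuck is upright on its seat between the pins. I'll lift, carry to the mat and turn to the mat's yaw.

```bash
python3 -m inch '[{"slide":[0,0,0.01],"yaw":0},{"slide":[0,0,0.03],"yaw":0},{"slide":[0,0.01,0.05],"yaw":0},{"slide":[0,0.03,0.06],"yaw":0.01},{"slide":[0,0.055,0.06],"yaw":0.02},{"slide":[0,0.08,0.06],"yaw":0.03},{"slide":[0.005,0.105,0.06],"yaw":0.045},{"slide":[0.015,0.13,0.06],"yaw":0.06},{"slide":[0.025,0.155,0.06],"yaw":0.075},{"slide":[0.035,0.18,0.06],"yaw":0.09},{"slide":[0.045,0.2,0.06],"yaw":0.1},{"slide":[0.05,0.215,0.06],"yaw":0.11},{"slide":[0.05,0.2205,0.06],"yaw":0.11},{"slide":[0.05,0.2205,0.05],"yaw":0.11},{"slide":[0.05,0.2205,0.035],"yaw":0.11},{"slide":[0.05,0.2205,0.02],"yaw":0.11},{"slide":[0.05,0.2205,0.01],"yaw":0.11},{"slide":[0.05,0.2205,0.005],"yaw":0.11},{"slide":[0.05,0.2205,0.005],"yaw":0.11}]'
python3 - <<'E'
from h import *
snap('scene','s4');d=snap('side','d4');f=d['frame'][160:270,170:310]
s=load('s4')['frame'][160:270,250:390]
cv2.imwrite('pics/p4.png',cv2.cvtColor(cv2.resize(np.hstack([s,f]),None,fx=2.8,fy=2.8,interpolation=2),cv2.COLOR_RGB2BGR))
E
```

```text
clock: 8.82
position: [0.4833, -0.0247, 0.0371]
ee_rot: [-0.042, 0.999, -0.0, -0.001]
ft_force: [-0.1, 0.3, -0.6]
grip_width: 0.1
grasp_force: 39.5
```

View pics/p4.png

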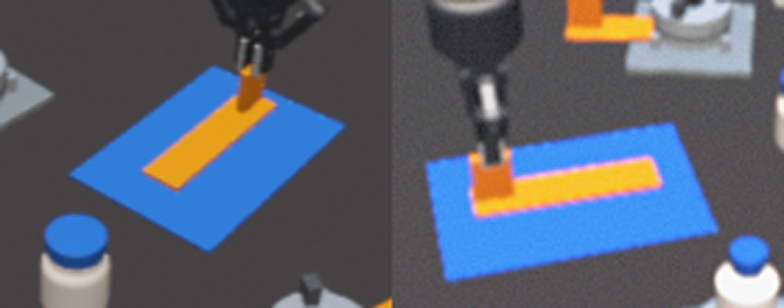

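The strip hovers fully inside the mat, parallel to it. I'll lower gently to contact.

```bash
python3 -m inch '[{"slide":[0,0,-0.003],"yaw":0},{"slide":[0,0,-0.006],"yaw":0},{"slide":[0,0,-0.0075],"yaw":0},{"slide":[0,0,-0.0085],"yaw":0},{"slide":[0,0,-0.009],"yaw":0},{"slide":[0,0,-0.009],"yaw":0},{"slide":[0,0,-0.009],"yaw":0}]'
```

```text
clock: 9.5
position: [0.4845, -0.0236, 0.0293]
ee_rot: [-0.043, 0.999, 0.0, 0.0]
ft_force: [0.3, -0.1, -0.6]
grip_width: 0.095
grasp_force: 39.6
```

```bash
python3 -m inch '[{"slide":[0,0,-0.001],"yaw":0},{"slide":[0,0,-0.0015],"yaw":0},{"slide":[0,0,-0.002],"yaw":0},{"slide":[0,0,-0.002],"yaw":0},{"slide":[0,0,-0.002],"yaw":0}]'
```

```text
clock: 9.92
position: [0.4846, -0.0236, 0.0283]
ee_rot: [-0.043, 0.999, 0.0, 0.0]
ft_force: [-6.1, 0.2, 15.7]
grip_width: 0.1
grasp_force: 41.5
```

Contact is made. I'll ease off 1 mm, open moderately and lift.

```bash
python3 -m inch '[{"slide":[0,0,0.0007],"yaw":0},{"slide":[0,0,0.001],"yaw":0},{"slide":[0,0,0.001],"yaw":0}]'
python3 -m inch '[{"slide":[0,0,0],"yaw":0},{"slide":[0,0,0],"yaw":0},{"slide":[0,0,0],"yaw":0},{"slide":[0,0,0],"yaw":0},{"slide":[0,0,0],"yaw":0},{"slide":[0,0,0.01],"yaw":0},{"slide":[0,0,0.03],"yaw":0},{"slide":[0,0,0.06],"yaw":0},{"slide":[0,0,0.09],"yaw":0},{"slide":[0,0,0.12],"yaw":0},{"slide":[-0.02,0,0.15],"yaw":0},{"slide":[-0.02,0,0.17],"yaw":0},{"slide":[-0.02,0,0.17],"yaw":0},{"slide":[-0.02,0,0.17],"yaw":0}]' 150 40
python3 - <<'E'
from h import *
s=snap('scene','s5');d=snap('side','d5');w=snap('wrist','w5')
o=get_obs();print(o['clock'],o['position'],o['grip_width'])
a=s['frame'][130:310,190:440];b=d['frame'][140:320,170:420]
cv2.imwrite('pics/p5.png',cv2.cvtColor(np.hstack([cv2.resize(x,None,fx=1.6,fy=1.6,interpolation=2) for x in(a,b)]),cv2.COLOR_RGB2BGR))
for n,c in(('s',s),('d',d)):
    h=cv2.cvtColor(c['frame'],cv2.COLOR_RGB2HSV);m=cv2.inRange(h,(100,180,120),(120,255,255))
    k,l,st,ce=cv2.connectedComponentsWithStats(m)
    for i in range(1,k):
        if 40<st[i,4]<800 and min(np.hypot(*(ce[i]-q)) for q in((234.6,155.5),(297.8,248.4)))<12: print(n,ce[i],onz(c,*ce[i],.126).round(4))
    m=cv2.inRange(h,(8,150,110),(20,255,255));k,l,st,ce=cv2.connectedComponentsWithStats(m);print(n,[(st[i][4],ce[i].round(1).tolist()) for i in range(1,k) if st[i,4]>60])
E
```

```text
clock: 10.17
position: [0.4846, -0.0237, 0.0284]
ee_rot: [-0.043, 0.999, 0.0, 0.0]
ft_force: [-1.5, 0.1, 2.8]
grip_width: 0.097
grasp_force: 40.0
clock: 11.33
position: [0.4651, -0.0236, 0.1999]
ee_rot: [-0.043, 0.999, 0.0, 0.002]
ft_force: [-0.2, 0.4, -0.1]
grip_width: 0.413
grasp_force: 0.0
11.4833 [ 0.46394321 -0.0237066   0.19741807] 0.41298186854949454
s [235.25757576 157.31818182] [ 0.6643 -0.2456  0.126 ]
s [(np.int32(632), [326.2, 209.3]), (np.int32(78), [131.4, 233.2]), (np.int32(580), [398.0, 269.0])]
d [296.79130435 250.69565217] [ 0.6628 -0.2482  0.126 ]
d [(np.int32(289), [240.4, 164.6]), (np.int32(214), [206.2, 226.5]), (np.int32(148), [428.4, 275.5]), (np.int32(101), [438.5, 293.6]), (np.int32(61), [272.6, 416.1])]
```

View pics/p5.png

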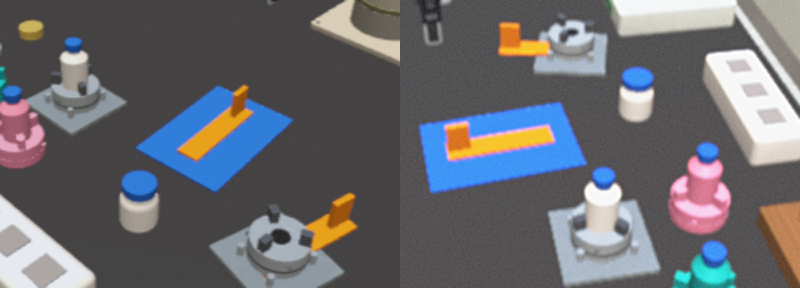

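The plate lies flat on the mat. The chuck is upright on its seat, with the cap within about 2 mm of its earlier x,y, and the other chuck is unchanged.

```bash
python3 -c "
from workcell import *
print(hand_in())"
```

```text
the job is handed in; nothing more can be done
None
```

I drew the plate out about 117 mm and laid it flat on the blue mat. The bottle chuck settled upright on its seat, the other chuck was left alone, and I handed the job in at about 11.5 s (no verdict was returned).

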